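# Turn the tasting stand to its price card and bolt it

## Task

Set the revolving tasting stand for the counter: push the brass knobs on its rim sideways to turn it until the cream-filled half egg stands squarely behind the price card, and then push the locking bolt fully home into the rim notch so that the stand is locked. Only push: do not touch, lift or upset the things on display on the stand, and leave the chocolate bar, the sweet and the ribbon spool on the table beside it where they are.

Things in the scene. Friction and masses are not known exactly. Their poses are not given: they have to be found in the camera images.
- stand: fixed foot of the stand. Origin: on the table, on the turning axis, z up. A ledge 90 mm wide runs along its -x (front, roughly toward the robot) and carries the white price card (68 mm wide, 200 mm from the axis, top 61 mm above the table); a ledge 56 mm wide runs along its +y, to 277 mm from the axis, and carries the brass locking bolt
- turntable: turning part; origin on the stand's axis at table height, z up; turns with the deck, endless, drag of 2 to 4 N at a knob, stops at once when no longer pushed. Wooden deck: radius 150 mm, top 54 mm above the table; steel index ring round it: radius 172 mm, 30 to 38 mm above the table. Four display places (flush white non-slip mats, 100 mm) 82 mm from the axis along its +x, +y, -x, -y
- rim_knob (a point): centre of the top of one of four alike upright brass knobs at the deck's edge, 138 mm from the axis, midway between the places: this one at 45 degrees from the turntable's x to its y, the others 90 degrees apart. 18 mm thick, from 54 to 94 mm above the table. Push one sideways, along the rim, to turn the deck
- notch (a point): mouth of one of four alike notches in the steel ring, one in line with each place: this one on the turntable's +x, 172 mm from the axis, 38 mm above the table. 28 mm wide at the mouth, narrowing to 13 mm, 20 mm deep. When a place stands behind the price card, another notch stands before the bolt
- half_egg: half chocolate egg shell filled with white cream, 80x87x39 mm, lying loose on one of the four places. Origin: centre of its underside
- whole_egg: whole drizzled chocolate egg, 58 mm thick, 65 mm high, standing loose on another place. Origin: centre of its underside
- cocoa_tin: round tin with lid, 64 mm wide, 64 mm high, on another place. Origin: centre of its underside
- wafer_pack: flat pack, 46x96x22 mm, on another place. Origin: centre of its underside
- bolt (a joint): travel of the locking bolt, m: 0 drawn back, 0.024 fully home. It slides along the stand's +y ledge toward the axis, is held by about 2.5 N of friction, has no spring, and stops against the plain ring unless a notch is within about 10 mm of being in line; the tapered notch then centres the turntable
- bolt_knob (a point): centre of the top of the upright knob of the bolt, 84 mm above the table and 232 mm from the axis when drawn back; the knob is 18 mm thick, from 54 to 84 mm above the table, its guides beside it are 42 mm high. Push it toward the axis from its outer side
- choc_bar: bystander: flat wrapped chocolate bar lying on the table to the right of the price card, 27x92x9 mm. Origin: centre of its underside
- spool: bystander: spool of red ribbon lying flat on the table, 53 mm wide, 22 mm high, right of the stand. Origin: centre of its underside
- sweet_b: bystander: twist-wrapped sweet on the table left of the stand, 58x46x18 mm. Origin: centre of its underside

How it is judged (in metres and radians):
On the way:
1. the stand is at rest with the half egg behind the price card and the bolt not yet in the notch (x of half_egg in the frame of stand below -0.06 m and y of half_egg in the frame of stand between -0.013 and 0.013 m and angular speed of turntable below 0.08 rad/s and value of joint bolt below 0.0105 m), for 0.2 s.
At the end, for the whole second after the job is handed in: The bolt is home (at least 20.5 of its 24 mm) in a notch, the half egg is on the card's side of the stand, its centre within 13 mm of the line from the axis to the card, and everything is at rest (value of joint bolt above 0.0205 m and x of half_egg in the frame of stand below -0.06 m and y of half_egg in the frame of stand between -0.013 and 0.013 m and angular speed of turntable below 0.05 rad/s and linear speed of half_egg below 0.02 m/s); the robot touches nothing.
It fails at once if the robot touches a thing on display (contact force between any of the arm, the fingers and half_egg above 0.5 N or contact force between any of the arm, the fingers and whole_egg above 0.5 N or contact force between any of the arm, the fingers and cocoa_tin above 0.5 N or contact force between any of the arm, the fingers and wafer_pack above 0.5 N).
It fails at once if a thing on display is lifted, tipped over or slides off its place (height (world z) of any of half_egg, whole_egg, cocoa_tin, wafer_pack above 0.075 m or angle between any of half_egg, whole_egg, cocoa_tin, wafer_pack's own z axis and vertical above 0.4 rad or horizontal distance between any of half_egg, whole_egg, cocoa_tin, wafer_pack and turntable above 0.105 m).
It fails at once if a bystander on the table is shifted by more than 20 mm (distance of any of choc_bar, sweet_b, spool from where it was at the start of the episode above 0.02 m).
It also fails if it takes over 56 s, if anything falls off the work surface, if the arm or the gripper's body presses on something with over 40 N, if the wrist force passes 120 N, or if a joint passes its speed limit or range.

## Robot

A 6-joint arm with a two-finger parallel gripper is mounted at the origin on a cart in front of the work surface, level with it; the furniture and walls round the work are solid. World frame = base frame: x ahead of the robot, y to its left, z up, the work surface at z = 0. Lengths are in m, angles in degrees, forces in N, time in s.
With the tool pointing down it reaches from about 0.3 to 0.775 m from the base axis. Payload 14.6 kg.
Tool frame: the origin (TCP) lies between the finger pads; the fingertips stand 14 mm ahead of it and the grasp point (between the pads) lies 5 mm behind it (manip.tcp_to_tips is the distance from the TCP to the fingertips, in m); y points along the fingers, z is the direction in which the jaws open and shut, and the axes are right-handed (so a half turn about y gives the same grasp; the last joint's range is limited). The gripper opens to 85 mm and grips with 20 to 120 N. Pads are 22 mm wide; open, the fingers measure 114 mm over their backs; the gripper's body (76 mm by 85 mm) begins 54 mm behind the grasp point. The pads swing forward as they close: fully open they stand 13 mm farther back than shut.
Start: joints at [65.455, 17.183, 87.147, -0, 75.671, -3.816], TCP at [0.195, 0.514, 0.245] pointing down, gripper open.
Joint ranges: [-173.82, 173.82], [-45.26, 126.66], [13.44, 144.39], [-59.66, 239.66], [0, 175.72], [-146.38, 146.38]. Speed limits (degrees/s): [127.2, 127.2, 147.25, 180, 180, 180].

## Interface

Orientations are given as a 3x3 rotation matrix whose columns are the frame's x, y, z axes.
In Python, from workcell import get_obs, eyes, manip gives the robot as it stands. The module is installed in compiled form; this text tells all that it offers.
- The arm moves only by the tool move_arm, never from a script. Its argument "deltas" is a list of rows, each a list of 3 entries, a list of its own where there are three numbers: the opening, from 0 (shut) to 1 (fully open), then the shift along the tool's x, y, z in mm, then the turn, a rotation vector about the tool's x, y, z in degrees. In form: [[grip, [x, y, z], [rx, ry, rz]], ...]. A call has 1 to 8 rows; each row is the pose to reach, as a shift and turn from the pose commanded when the call began, along the tool's axes at that moment; what a row does not reach only later rows make up. A row lasts 1/12 s, in which the tool goes at most 41.7 mm and 7.16 degrees, less where a joint would pass 70% of its speed; a pose out of reach is approached as far as the arm can. A call with a gripper value outside its range is refused whole. The fingers move at their own pace and stop on an object; "force" is the grip in N (left out, the last holds). Time passes only in rows, so rows that repeat a pose let the fingers close. It gives the time, the measured TCP pose, the force and the opening at its end, in the units of the state.
- get_obs(): the state, without advancing time (a new reading comes with each control period).
- eyes.camera(name): name is "scene" or "top"; returns the picture (480x640x3 uint8, blue, green, red); there is no depth.
- eyes.calibration(name): a dict with "fx", "fy", "cx", "cy" (pixels), "rvec" (rotation vector, rad) and "tvec" (3), from world to camera coordinates, as OpenCV has them. Camera axes: x right, y down, z forward; pixel columns grow to the right and rows downward; lengths in m; the calibration is good to about 2 mm. A picture is of the moment at which its call begins. calibration takes no time and is no camera call.
- manip.job_done(): hands the job in, once; it reports no verdict.
The state is a dict: "clock": time; "joints": joint angles; "joint_velocities": joint speeds; "effort": joint torques, N m; "ee_pos": TCP position; "orientation": TCP orientation; "force": force on the tool from outside, world axes, zero at the start; "moment": the same for the moment, N m; "width": opening from 0.0 (shut) to 1.0 (fully open).
Only numpy, scipy, OpenCV 4.12 (cv2) and the standard library are available. Lean on these libraries where they do the work, as an engineer would, in place of code of your own. Each camera call takes 0.05 s, during which the arm holds its last target. There are 200 camera calls.

## Working session

There is one attempt and no reset: what is moved stays moved. The work goes in short steps, Python scripts to look and compute and a tool call to move; the robot and the scene stay as the last step left them, time stands still between calls to the robot, and variables do not carry over. Pictures are saved under pics/ and viewed, about 8 in all and at most 12, crops included, and the job is handed in when it is done.

Besides the shell and the picture viewer there is one more tool, called after "Call:" in YAML: its name, and indented under it one key for each argument. move_arm: Moves the arm, as the interface text tells. Its arguments: {"type":"object","properties":{"deltas":{"type":"array","items":{"type":"array"}},"force":{"type":"number"}},"required":["deltas"]}

```bash
mkdir -p pics; python3 - <<'E'
from workcell import get_obs, eyes, manip
import cv2
for n in("scene","top"):
    cv2.imwrite(f"pics/{n}0.png",eyes.camera(n)); print(n,eyes.calibration(n))
o=get_obs(); print(o['clock'],o['ee_pos'],o['orientation'],o['width'],manip.tcp_to_tips)
E
```

```text
scene {'fx': 443.9980305061867, 'fy': 443.9980305061867, 'cx': 311.5804383985276, 'cy': 242.34525431663374, 'rvec': array([ 1.95586057, -0.75960608,  0.41778532]), 'tvec': array([-0.37132884,  0.28643647,  0.87447102])}
top {'fx': 456.4073285629264, 'fy': 456.4073285629264, 'cx': 318.42411662876174, 'cy': 240.75226186435833, 'rvec': array([ 2.170055  , -2.14131163,  0.11457928]), 'tvec': array([0.05857659, 0.54677252, 1.21489625])}
0.1 [0.19459534 0.51421544 0.2447839 ] [[ 9.35254364e-01 -4.27905828e-04  3.53976118e-01]
 [-3.53976369e-01 -9.18651005e-04  9.35253915e-01]
 [-7.50200840e-05 -9.99999486e-01 -1.01064091e-03]] 0.9994344679306597 0.014
```

View pics/top0.png

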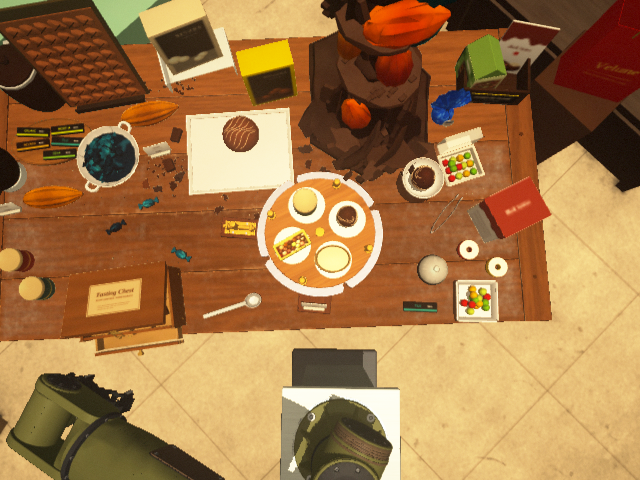

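View pics/scene0.png

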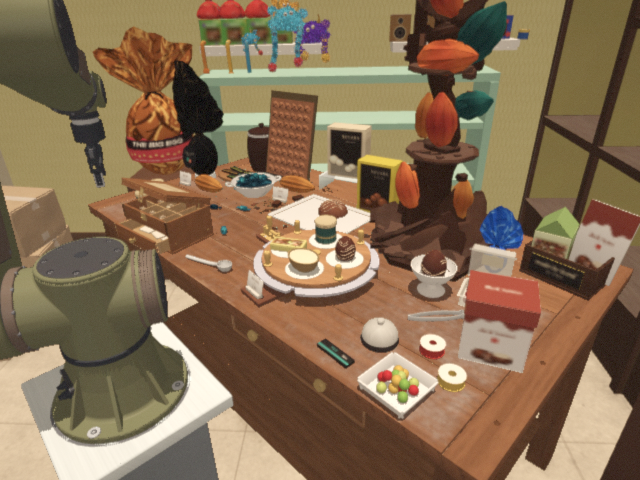

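The top picture shows the deck at about (320,233), the half egg at (332,258), the price card at (313,307) and the bolt at (240,229). I'll enlarge that area.

```bash
cat > h.py <<'E'
import numpy as np, cv2
from workcell import get_obs, eyes, manip
def ray(n,uv,z):
    c=eyes.calibration(n); R=cv2.Rodrigues(np.array(c['rvec']))[0]; t=np.array(c['tvec'])
    p=R.T@np.array([(uv[0]-c['cx'])/c['fx'],(uv[1]-c['cy'])/c['fy'],1]); o=-R.T@t
    return o+p*(z-o[2])/p[2]
def proj(n,P):
    c=eyes.calibration(n); K=np.array([[c['fx'],0,c['cx']],[0,c['fy'],c['cy']],[0,0,1]])
    return cv2.projectPoints(np.array(P,float).reshape(-1,3),np.array(c['rvec']),np.array(c['tvec']),K,None)[0].reshape(-1,2)
def crop(im,x,y,w,h,s,fn): cv2.imwrite(fn,cv2.resize(im[y:y+h,x:x+w],None,fx=s,fy=s,interpolation=cv2.INTER_CUBIC))
E
python3 - <<'E'
from h import *
crop(cv2.imread('pics/top0.png'),210,165,190,150,4,'pics/c1.png')
E
```

```text
(no output)
```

View pics/c1.png

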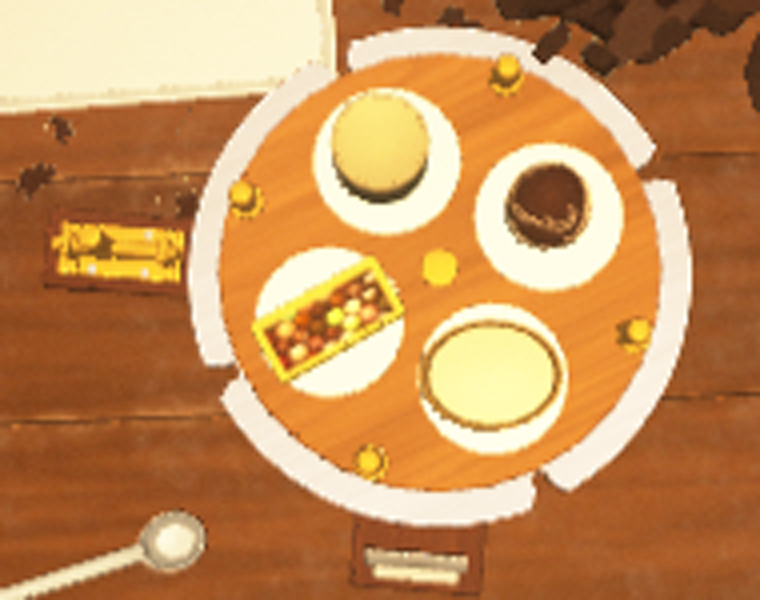

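```bash
python3 - <<'E'
from h import *
f=lambda p,z: ray('top',(210+p[0]/4-.4,165+p[1]/4-.4),z)[:2]
K=np.array([f(p,.094) for p in [(507,63),(246,190),(373,454),(638,326)]])
M=np.array([f(p,.054) for p in [(387,161),(549,216),(492,378),(330,322)]])
N=np.array([f(p,.038) for p in [(340,68),(652,170),(543,486),(227,372)]])
for n,A in zip('KMN',(K,M,N)):
    c=A.mean(0); d=A-c; print(n,c.round(4),np.hypot(*d.T).round(3),np.degrees(np.arctan2(d[:,1],d[:,0])).round(1))
c=M.mean(0)
E=f((491,375),.085); print('egg',E-c)
for n,p,z in [('boltknob',(93,236),.084),('ledgeend',(43,252),.02),('ledge corner',(50,215),.03),('lc2',(46,287),.03),('cardtop',(418,552),.061),('cardbase',(418,575),.03)]:
    q=f(p,z)-c; print(n,(q+c).round(4),np.hypot(*q).round(3),np.degrees(np.arctan2(q[1],q[0])).round(1))
E
```

```text
K [0.57   0.0619] [0.136 0.135 0.135 0.135] [ -17.9   71.6  161.9 -108.8]
M [0.5677 0.0631] [0.082 0.082 0.082 0.082] [  26.5  -63.3 -153.7  116.9]
N [0.5675 0.0627] [0.158 0.161 0.161 0.16 ] [  26.7  -63.3 -153.8  116. ]
egg [-0.07364084 -0.03481523]
boltknob [0.5825 0.2914] 0.229 86.3
ledgeend [0.5807 0.3388] 0.276 87.3
ledge corner [0.6051 0.3326] 0.272 82.1
lc2 [0.555  0.3334] 0.271 92.7
cardtop [0.3788 0.0746] 0.189 176.5
cardbase [0.3629 0.075 ] 0.205 176.7
```

Estimates from the enlarged view:

| Quantity | Value |
|---|---|
| Axis | about (0.568, 0.063) |
| Stand yaw | about -3.1° |
| Half-egg place | at 206.6°, needs to be at 176.9° |
| Turn needed | about -29.7° (clockwise) |

I'll push the front knob, now at 161.6°, from its right side. First I shut the gripper, swing over and turn the tool.

Call:
move_arm:
  deltas:
    - [0,[360,45,-329],[0,-78,0]]
    - [0,[360,45,-329],[0,-78,0]]
    - [0,[360,45,-329],[0,-78,0]]
    - [0,[360,45,-329],[0,-78,0]]
    - [0,[360,45,-329],[0,-78,0]]
    - [0,[360,45,-329],[0,-78,0]]
    - [0,[360,45,-329],[0,-78,0]]
    - [0,[360,45,-329],[0,-78,0]]
  force: 40

```text
clock: 0.77
ee_pos: [0.3293, 0.2499, 0.218]
orientation: [[0.862, -0.0, -0.507], [0.507, -0.0, 0.862], [-0.0, -1.0, -0.0]]
force: [1.8, 0.3, -0.1]
width: 0.001
```

```bash
cat >> h.py <<'E'
from scipy.spatial.transform import Rotation as Ro
def to(p,yaw):
    o=get_obs(); R=np.array(o['orientation']); y=np.radians(yaw)
    X=np.array([np.cos(y),np.sin(y),0]); Y=np.array([0,0,-1.]); G=np.c_[X,Y,np.cross(X,Y)]
    print(round(o['clock'],2),'at',o['ee_pos'].round(4),'yaw',np.degrees(np.arctan2(R[1,0],R[0,0])).round(1),'F',np.round(o['force'],1))
    print('shift',(R.T@(np.array(p)-o['ee_pos'])*1000).round(1),'turn',Ro.from_matrix(R.T@G).as_rotvec(degrees=True).round(2))
E
python3 -c "
from h import *
to((.4153,.079,.2),57)"
```

```text
0.77 at [0.3293 0.2499 0.218 ] yaw 30.4 F [ 1.8  0.3 -0.1]
shift [ -12.5   18.  -190.9] turn [-0.000e+00 -2.655e+01 -1.000e-02]
```

Call:
move_arm:
  deltas:
    - [0,[-12,18,-191],[0,-26.5,0]]
    - [0,[-12,18,-191],[0,-26.5,0]]
    - [0,[-12,18,-191],[0,-26.5,0]]
    - [0,[-12,18,-191],[0,-26.5,0]]
    - [0,[-12,18,-191],[0,-26.5,0]]
    - [0,[-12,18,-191],[0,-26.5,0]]
    - [0,[-12,18,-191],[0,-26.5,0]]

```text
clock: 1.35
ee_pos: [0.4153, 0.0777, 0.1996]
orientation: [[0.553, -0.001, -0.833], [0.833, -0.0, 0.553], [-0.001, -1.0, 0.001]]
force: [-0.1, -0.4, -0.7]
width: -0.003
```

```bash
python3 -c "
from h import *
to((.4153,.079,.082),57)"
```

```text
1.35 at [0.4153 0.0777 0.1996] yaw 56.5 F [-0.1 -0.4 -0.7]
shift [  1.2 117.6   0.7] turn [-0.03 -0.55 -0.05]
```

Call:
move_arm:
  deltas:
    - [0,[0,40,0],[0,0,0]]
    - [0,[0,75,0],[0,0,0]]
    - [0,[0,100,0],[0,0,0]]
    - [0,[0,117,0],[0,0,0]]
    - [0,[0,117,0],[0,0,0]]
    - [0,[0,117,0],[0,0,0]]

```text
clock: 1.85
ee_pos: [0.4143, 0.0807, 0.0832]
orientation: [[0.55, -0.001, -0.835], [0.835, -0.0, 0.55], [-0.001, -1.0, 0.001]]
force: [0.2, -0.2, 0.3]
width: 0.002
```

Call:
move_arm:
  deltas:
    - [0,[6,0,0],[0,0,0]]
    - [0,[12,0,0],[0,0,0]]
    - [0,[17,0,0],[0,0,0]]
    - [0,[22,0,0],[0,0,0]]
    - [0,[29,0,0],[0,0,0]]
    - [0,[36,0,0],[0,0,0]]
    - [0,[43,0,0],[0,0,0]]
    - [0,[50,0,0],[0,0,0]]

```text
clock: 2.52
ee_pos: [0.4424, 0.1227, 0.0832]
orientation: [[0.55, -0.0, -0.835], [0.835, -0.0, 0.55], [-0.0, -1.0, 0.0]]
force: [-3.5, -1.3, 0.1]
width: 0.001
```

```bash
python3 -c "
from h import *
to((.4648,.149,.082),57)
im=eyes.camera('scene'); crop(im,220,180,190,140,4,'pics/c2.png')"
```

```text
2.52 at [0.4424 0.1227 0.0832] yaw 56.6 F [-3.5 -1.3  0.1]
shift [34.3  1.2 -4.3] turn [-0.01 -0.35 -0.01]
```

View pics/c2.png

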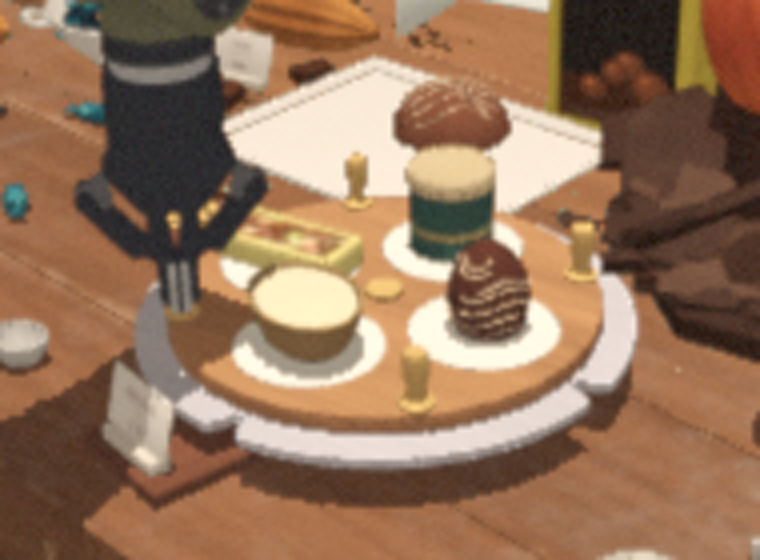

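The fingers sit behind the front knob and the deck is turning. Everything on it is still upright, and the egg (crop (305,310)) is clear of the fingers at (180,290). I'll push on.

Call:
move_arm:
  deltas:
    - [0,[6,0,0],[0,0,0]]
    - [0,[12,0,0],[0,0,0]]
    - [0,[18,0,0],[0,0,0]]
    - [0,[23,0,0],[0,0,0]]
    - [0,[27,0,0],[0,0,0]]
    - [0,[30,0,0],[0,0,0]]
    - [0,[30,0,0],[0,0,0]]
    - [0,[30,0,0],[0,0,0]]

```text
clock: 3.23
ee_pos: [0.4586, 0.1474, 0.0832]
orientation: [[0.55, 0.0, -0.835], [0.835, 0.0, 0.55], [0.0, -1.0, 0.0]]
force: [1.4, 0.6, -0.8]
width: -0.0
```

Call:
move_arm:
  deltas:
    - [0,[-10,0,0],[0,0,0]]
    - [0,[-20,0,10],[0,0,0]]
    - [0,[-20,-10,40],[0,0,0]]
    - [0,[-20,-20,80],[0,0,0]]
    - [0,[-20,-30,120],[0,0,0]]
    - [0,[-20,-40,160],[0,0,0]]
    - [0,[-20,-40,160],[0,0,0]]

```text
clock: 3.82
ee_pos: [0.3099, 0.2202, 0.1243]
orientation: [[0.547, 0.001, -0.837], [0.837, 0.001, 0.547], [0.001, -1.0, 0.0]]
force: [-0.3, -0.4, 0.6]
width: 0.001
```

```bash
python3 -c "
from h import *
to((.4648,.149,.082),57)
im=eyes.camera('top'); cv2.imwrite('pics/top3.png',im); crop(im,210,165,190,150,4,'pics/c3.png')"
```

```text
3.82 at [0.3099 0.2202 0.1243] yaw 56.9 F [-0.3 -0.4  0.6]
shift [  25.    42.3 -168.7] turn [-0.01 -0.15  0.07]
```

View pics/c3.png

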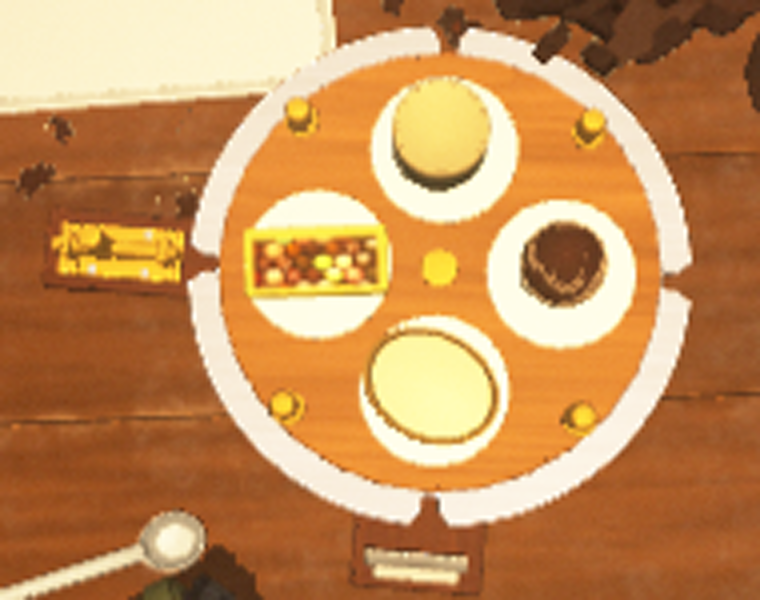

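```bash
python3 - <<'E'
from h import *
f=lambda p,z: ray('top',(210+p[0]/4-.4,165+p[1]/4-.4),z)[:2]
M=np.array([f(p,.054) for p in [(434,391),(444,149),(562,274),(319,264)]])
N=np.array([f(p,.038) for p in [(430,500),(450,44),(670,281),(207,263)]])
for n,A in zip('MN',(M,N)):
    c=A.mean(0); d=A-c; print(n,c.round(4),np.hypot(*d.T).round(3),np.degrees(np.arctan2(d[:,1],d[:,0])).round(1))
c=np.array([.5677,.063]); y=np.radians(-3.1); R=np.array([[np.cos(y),-np.sin(y)],[np.sin(y),np.cos(y)]])
for z in(.075,.09): print('egg in stand',(f((432,386),z)-c)@R)
# candidate stand points projected into the crop for yaw -3.1
L=lambda x,y,z:(*(c+R@[x,y]),z)
print((proj('top',[L(0,.232,.084),L(0,.277,.03),L(0,.172,.038),L(.028,.277,.03),L(-.028,.277,.03),L(-.2,.034,.061),L(-.2,-.034,.061)])-[209.6,164.6])*4)
E
```

```text
M [0.5675 0.063 ] [0.082 0.082 0.082 0.081] [178.1  -1.2 -91.6  88.3]
N [0.5689 0.0635] [0.156 0.158 0.157 0.159] [178.5  -1.9 -92.   88.9]
egg in stand [-0.08066633 -0.00059671]
egg in stand [-0.08174569 -0.00085244]
[[ 88.00219642 239.35276541]
 [ 38.66160586 247.02640224]
 [188.71393671 255.39198735]
 [ 42.44187762 206.99125614]
 [ 34.86172949 287.26917173]
 [367.3067015  565.02731721]
 [470.64975546 572.17068632]]
```

The deck stands about 1.5° short of the bolt line, roughly 4.5 mm at the notch, which is inside its 10 mm capture. The egg is at y ≈ -1 mm in the stand frame. Now to the outer side of the bolt knob.

```bash
python3 -c "
from h import *
to((.5825,.332,.16),86.9)"
```

```text
3.87 at [0.312  0.2194 0.124 ] yaw 56.9 F [ 0.5 -0.  -0.2]
shift [ 242.2  -35.5 -165. ] turn [  0.06 -30.03   0.09]
```

Call:
move_arm:
  deltas:
    - [0,[10,-30,-7],[0,0,0]]
    - [0,[40,-36,-27],[0,-5,0]]
    - [0,[75,-36,-51],[0,-10,0]]
    - [0,[110,-36,-75],[0,-15,0]]
    - [0,[145,-36,-99],[0,-20,0]]
    - [0,[180,-36,-123],[0,-25,0]]
    - [0,[212,-36,-145],[0,-30,0]]
    - [0,[242,-36,-165],[0,-30,0]]

```text
clock: 4.53
ee_pos: [0.5785, 0.345, 0.1576]
orientation: [[0.09, 0.01, -0.996], [0.996, -0.019, 0.089], [-0.018, -1.0, -0.012]]
force: [-0.4, -0.3, 0.9]
width: -0.002
```

Call:
move_arm:
  deltas:
    - [0,[0,0,0],[0,0,0]]
    - [0,[0,0,0],[0,0,0]]

```text
clock: 4.7
ee_pos: [0.5778, 0.3433, 0.1563]
orientation: [[0.092, 0.008, -0.996], [0.996, -0.019, 0.092], [-0.018, -1.0, -0.01]]
force: [-1.1, 0.3, 0.1]
width: 0.002
```

```bash
python3 -c "
from h import *
to((.5825,.332,.074),86.9)"
```

```text
4.7 at [0.5778 0.3433 0.1563] yaw 84.7 F [-1.1  0.3  0.1]
shift [-9.3 82.6 -4.9] turn [ 0.53 -2.16 -1.05]
```

Call:
move_arm:
  deltas:
    - [0,[-3,30,-5],[0.5,-2.2,-1]]
    - [0,[-3,60,-5],[0.5,-2.2,-1]]
    - [0,[-3,82,-5],[0.5,-2.2,-1]]
    - [0,[-3,82,-5],[0.5,-2.2,-1]]
    - [0,[-3,82,-5],[0.5,-2.2,-1]]

```text
clock: 5.12
ee_pos: [0.5751, 0.3499, 0.0765]
orientation: [[0.077, 0.012, -0.997], [0.997, -0.018, 0.077], [-0.017, -1.0, -0.013]]
force: [0.5, 0.9, 1.0]
width: 0.004
```

```bash
python3 -c "
from h import *
to((.5803,.291,.074),86.9)
im=eyes.camera('scene'); crop(im,220,170,190,140,4,'pics/c4.png')"
```

```text
5.12 at [0.5751 0.3499 0.0765] yaw 85.6 F [0.5 0.9 1. ]
shift [-58.3   3.6  -9.7] turn [ 0.73 -1.33 -0.98]
```

View pics/c4.png

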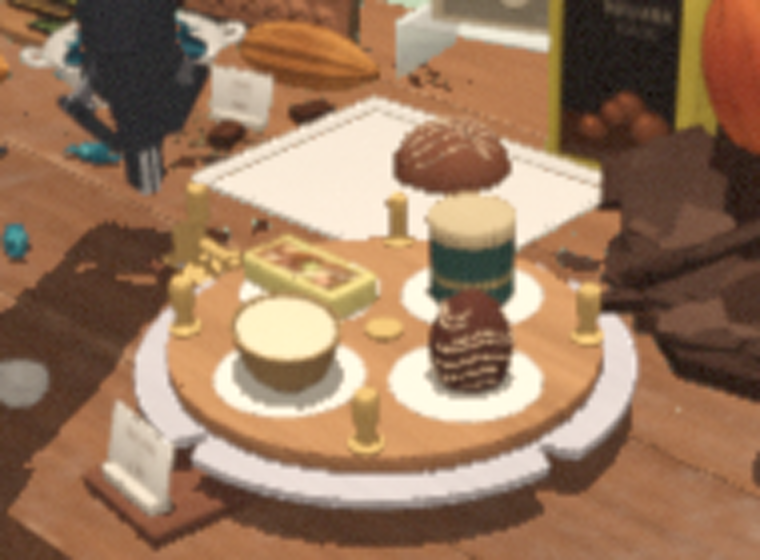

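The shut fingers stand at (148,175), outside the bolt knob at (195,215). Now I'll push toward the axis: contact should come after about 35 mm and the bolt home near 59 mm.

Call:
move_arm:
  deltas:
    - [0,[-8,2,-4],[0,0,0]]
    - [0,[-16,3,-8],[0,0,0]]
    - [0,[-24,3,-8],[0,0,0]]
    - [0,[-30,3,-8],[0,0,0]]
    - [0,[-35,3,-8],[0,0,0]]
    - [0,[-39,3,-8],[0,0,0]]
    - [0,[-43,3,-8],[0,0,0]]
    - [0,[-43,3,-8],[0,0,0]]

```text
clock: 5.83
ee_pos: [0.5737, 0.3183, 0.0736]
orientation: [[0.101, 0.023, -0.995], [0.994, -0.035, 0.1], [-0.033, -0.999, -0.026]]
force: [-0.4, 0.5, -0.3]
width: -0.002
```

Call:
move_arm:
  deltas:
    - [0,[-3,0,0],[0,0,0]]
    - [0,[-6,0,0],[0,0,0]]
    - [0,[-9,0,0],[0,0,0]]
    - [0,[-11,0,0],[0,0,0]]
    - [0,[-13,0,0],[0,0,0]]
    - [0,[-13,0,0],[0,0,0]]

```text
clock: 6.33
ee_pos: [0.5708, 0.3088, 0.0738]
orientation: [[0.107, 0.026, -0.994], [0.994, -0.039, 0.106], [-0.037, -0.999, -0.03]]
force: [0.4, 0.4, 0.1]
width: -0.0
```

The tool lags its commands and is tilting slightly, with no force on it. I suspect a joint limit, so I'll check the joints.

```bash
python3 -c "
from h import *
print(np.round(get_obs()['joints'],1)); to((.5803,.291,.074),86.9)"
```

```text
[  26.1   39.5   78.2   -3.    62.  -146.3]
6.33 at [0.5708 0.3088 0.0738] yaw 83.9 F [0.4 0.4 0.1]
shift [-16.7   0.7 -11.3] turn [ 1.65 -3.02 -2.14]
```

Joint 6 is at its limit (-146.3°). I'll back off, rise, and turn the tool half a turn the other way. The pushing face is the same.

Call:
move_arm:
  deltas:
    - [0,[15,0,0],[0,0,0]]
    - [0,[40,0,0],[0,0,0]]
    - [0,[40,-30,0],[0,6,0]]
    - [0,[40,-60,0],[0,13,0]]
    - [0,[40,-90,0],[0,20,0]]
    - [0,[40,-90,0],[0,27,0]]
    - [0,[40,-90,0],[0,34,0]]
    - [0,[40,-90,0],[0,41,0]]

```text
clock: 7.0
ee_pos: [0.5728, 0.3522, 0.1627]
orientation: [[0.737, 0.026, -0.676], [0.676, -0.04, 0.736], [-0.008, -0.999, -0.047]]
force: [0.0, 0.0, -0.3]
width: 0.001
```

Call:
move_arm:
  deltas:
    - [0,[0,0,0],[0,7,0]]
    - [0,[0,0,0],[0,14,0]]
    - [0,[0,0,0],[0,21,0]]
    - [0,[0,0,0],[0,28,0]]
    - [0,[0,0,0],[0,35,0]]
    - [0,[0,0,0],[0,42,0]]
    - [0,[0,0,0],[0,49,0]]
    - [0,[0,0,0],[0,56,0]]

```text
clock: 7.67
ee_pos: [0.5727, 0.3521, 0.162]
orientation: [[0.972, 0.025, 0.233], [-0.232, -0.04, 0.972], [0.034, -0.999, -0.033]]
force: [-0.6, -0.4, -0.9]
width: -0.004
```

```bash
python3 -c "
from h import *
print(np.round(get_obs()['joints'],1)); to((.582,.34,.14),-93.1)"
```

```text
[ 29.4  36.9  69.9  -2.8  73.2 -46.3]
7.67 at [0.5727 0.3521 0.162 ] yaw -13.4 F [-0.6 -0.4 -0.9]
shift [11.1 22.7 -8.8] turn [ 0.23 79.63  2.93]
```

Call:
move_arm:
  deltas:
    - [0,[11,22,-9],[0,79.6,2.9]]
    - [0,[11,22,-9],[0,79.6,2.9]]
    - [0,[11,22,-9],[0,79.6,2.9]]
    - [0,[11,22,-9],[0,79.6,2.9]]
    - [0,[11,22,-9],[0,79.6,2.9]]
    - [0,[11,22,-9],[0,79.6,2.9]]
    - [0,[11,22,-9],[0,79.6,2.9]]
    - [0,[11,22,-9],[0,79.6,2.9]]

```text
clock: 8.33
ee_pos: [0.5819, 0.34, 0.1407]
orientation: [[0.33, -0.001, 0.944], [-0.944, -0.017, 0.33], [0.015, -1.0, -0.006]]
force: [-0.6, 0.0, 0.5]
width: 0.001
```

```bash
python3 -c "
from h import *
to((.582,.34,.14),-93.1)"
```

```text
8.33 at [0.5819 0.34   0.1407] yaw -70.7 F [-0.6  0.   0.5]
shift [-0.   0.7  0.1] turn [ 0.19 22.36  0.94]
```

Call:
move_arm:
  deltas:
    - [0,[0,0,0],[0.2,22.4,0.9]]
    - [0,[0,0,0],[0.2,22.4,0.9]]
    - [0,[0,0,0],[0.2,22.4,0.9]]
    - [0,[0,0,0],[0.2,22.4,0.9]]
    - [0,[0,25,0],[0.2,22.4,0.9]]
    - [0,[0,50,0],[0.2,22.4,0.9]]
    - [0,[0,66,0],[0.2,22.4,0.9]]
    - [0,[0,66,0],[0.2,22.4,0.9]]

```text
clock: 9.0
ee_pos: [0.5804, 0.3381, 0.0708]
orientation: [[-0.045, -0.005, 0.999], [-0.999, -0.004, -0.045], [0.004, -1.0, -0.005]]
force: [0.4, -0.4, -0.6]
width: 0.003
```

```bash
python3 -c "
from h import *
to((.5803,.291,.074),-93.1)"
```

```text
9.0 at [0.5804 0.3381 0.0708] yaw -92.6 F [ 0.4 -0.4 -0.6]
shift [47. -3.  2.] turn [0.27 0.5  0.22]
```

Call:
move_arm:
  deltas:
    - [0,[7,0,1],[0,0,0]]
    - [0,[14,0,1],[0,0,0]]
    - [0,[20,0,1],[0,0,0]]
    - [0,[24,0,1],[0,0,0]]
    - [0,[28,0,1],[0,0,0]]
    - [0,[32,0,1],[0,0,0]]
    - [0,[36,0,1],[0,0,0]]
    - [0,[40,0,1],[0,0,0]]

```text
clock: 9.67
ee_pos: [0.5812, 0.2989, 0.0753]
orientation: [[-0.048, 0.001, 0.999], [-0.999, 0.0, -0.048], [-0.0, -1.0, 0.001]]
force: [1.0, 3.2, 2.3]
width: -0.0
```

Call:
move_arm:
  deltas:
    - [0,[2,0,0],[0,0,0]]
    - [0,[4,0,0],[0,0,0]]
    - [0,[6,0,0],[0,0,0]]
    - [0,[7,0,0],[0,0,0]]
    - [0,[7,0,0],[0,0,0]]

```text
clock: 10.08
ee_pos: [0.5807, 0.2918, 0.0748]
orientation: [[-0.049, 0.0, 0.999], [-0.999, -0.001, -0.049], [0.001, -1.0, 0.001]]
force: [-0.1, 2.0, 1.4]
width: -0.004
```

Pushing force is 2–3 N, as expected. I'll go on in small steps until it meets the stop.

Call:
move_arm:
  deltas:
    - [0,[1,0,0],[0,0,0]]
    - [0,[2,0,0],[0,0,0]]
    - [0,[3,0,0],[0,0,0]]
    - [0,[3,0,0],[0,0,0]]

```text
clock: 10.42
ee_pos: [0.5805, 0.2894, 0.0749]
orientation: [[-0.048, 0.001, 0.999], [-0.999, 0.0, -0.048], [-0.001, -1.0, 0.001]]
force: [1.3, 6.1, 0.4]
width: -0.001
```

Call:
move_arm:
  deltas:
    - [0,[1,0,0],[0,0,0]]
    - [0,[2,0,0],[0,0,0]]
    - [0,[2,0,0],[0,0,0]]

```text
clock: 10.67
ee_pos: [0.5804, 0.2891, 0.075]
orientation: [[-0.048, 0.002, 0.999], [-0.999, 0.003, -0.048], [-0.003, -1.0, 0.002]]
force: [2.4, 17.4, -1.9]
width: -0.001
```

A firm stop at y = 0.289 with 17 N, about where fully home was expected. I'll retreat and check.

Call:
move_arm:
  deltas:
    - [0,[-8,0,0],[0,0,0]]
    - [0,[-25,0,0],[0,0,0]]
    - [0,[-45,-15,0],[0,0,0]]
    - [0,[-60,-50,0],[0,0,0]]
    - [0,[-75,-85,0],[0,0,0]]
    - [0,[-100,-110,0],[0,0,0]]
    - [0,[-130,-120,0],[0,0,0]]
    - [0,[-130,-120,0],[0,0,0]]

```text
clock: 11.33
ee_pos: [0.5863, 0.4211, 0.1978]
orientation: [[-0.046, 0.004, 0.999], [-0.999, 0.002, -0.046], [-0.002, -1.0, 0.004]]
force: [-0.0, 0.7, -0.6]
width: -0.002
```

```bash
python3 -c "
from h import *
o=get_obs();print(o['clock'],o['ee_pos'],o['force'])
im=eyes.camera('top'); crop(im,210,165,190,150,4,'pics/c5.png')
crop(eyes.camera('scene'),220,170,190,140,4,'pics/c6.png')"
```

```text
11.3333 [0.5862866  0.42114564 0.19775879] [-0.03321496  0.73557857 -0.5996604 ]
```

View pics/c5.png

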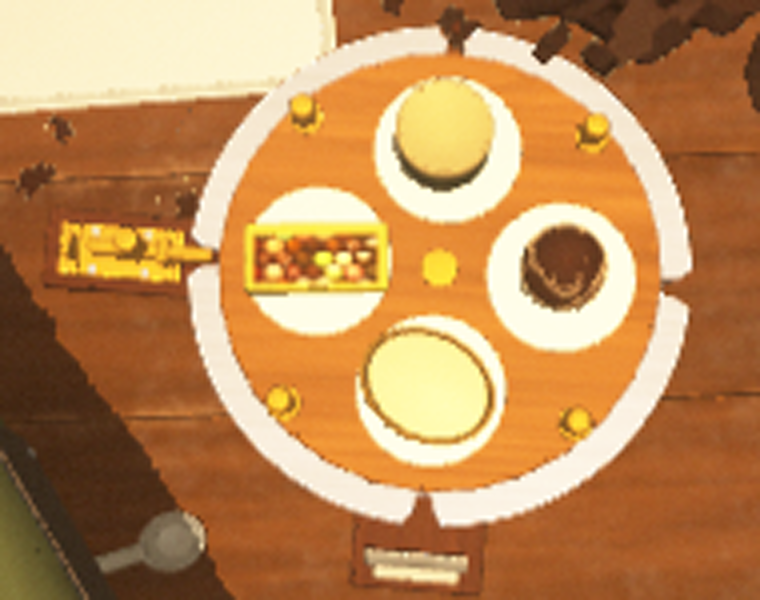

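View pics/c6.png

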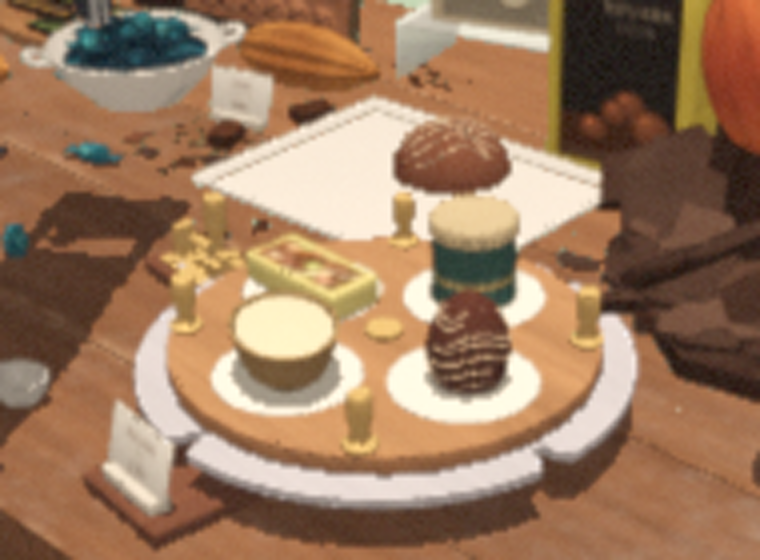

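The bolt tip is in the left notch (crop (210,254)), its knob has moved from x≈93 to x≈126, and everything is upright. I'll measure the travel more exactly by matching the knob between the two images, along with the egg's offset.

```bash
python3 - <<'E'
from h import *
a=cv2.imread('pics/c1.png'); b=cv2.imread('pics/c5.png')
cv2.imwrite('pics/c7.png',cv2.resize(np.vstack([a[200:300,30:230],b[200:300,30:230]]),None,fx=3.5,fy=2.9,interpolation=cv2.INTER_CUBIC))
f=lambda p,z: ray('top',(210+p[0]/4-.4,165+p[1]/4-.4),z)[:2]
c=np.array([.5677,.063]); y=np.radians(-3.1); R=np.array([[np.cos(y),-np.sin(y)],[np.sin(y),np.cos(y)]])
print('egg',(f((428,386),.085)-c)@R)
M=np.array([f(p,.054) for p in [(431,391),(448,149),(561,277),(319,261)]]); d=M-M.mean(0); print(np.degrees(np.arctan2(d[:,1],d[:,0])))
for r in (.232,.2115,.208): print(r,(proj('top',[(*(c+R@[0,r]),.084)])-[209.6,164.6])*4)
E
```

```text
egg [-0.08156097  0.00183044]
[176.73485385  -3.13298436 -93.07919096  86.87949882]
0.232 [[ 88.00219642 239.35276541]]
0.2115 [[118.9449396  241.39668742]]
0.208 [[124.22976348 241.74577631]]
```

View pics/c7.png

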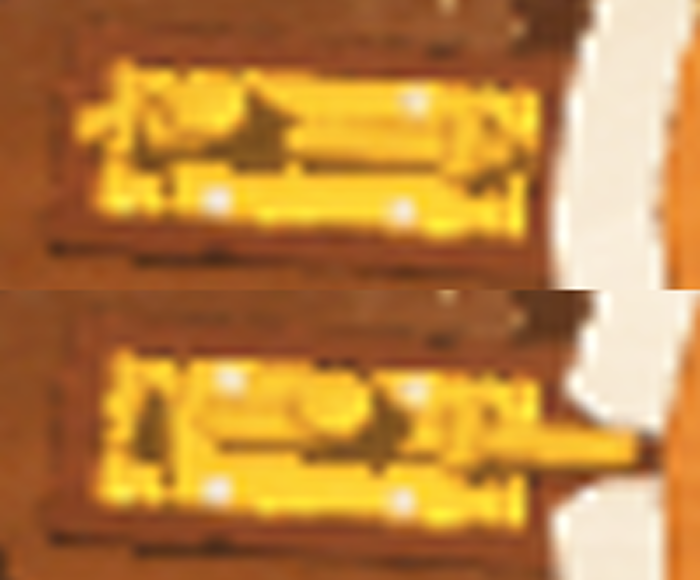

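The knob edge went from 243 to 373 in this view, which is 37 crop pixels or about 24.5 mm, so the bolt is fully home. The deck is centred at about -3.1° and the egg is within 2 mm of the line. Handing in.

```bash
python3 -c "
from workcell import manip
print(manip.job_done())"
```

```text
the job is handed in; nothing more can be done
None
```

The stand is set and locked, and I handed the job in at about 11.4 s; the hand-in reports no verdict.

- **Turning:** I pushed the front brass knob sideways about 28° clockwise, which brought the half egg behind the price card. The deck stopped about 1.5° short of the bolt line, within what the notch can catch.
- **Locking:** I pushed the bolt until it hit a firm stop at 17 N, and the notch then centred the deck.
- **Last checks:**
  - The bolt moved about 24.5 mm in the close-up. A rougher reading off the smaller crop gave about 20 mm, just under the 20.5 mm needed. I trust the close-up, because it agrees with the firm stop and the expected knob position.
  - The deck stands in line with the stand (yaw about -3.1°).
  - The egg is about 2 mm off the card line.
  - All four display pieces are upright, and the arm is clear of everything.
- **What went wrong:** my first try at the bolt ran the last joint to its limit before touching the knob. I backed off, turned the tool half a turn and pushed again.
- **Not measured:** I did not measure the chocolate bar, sweet and spool afterwards. The arm's path stayed clear of them.

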